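# Close the keeper flaps of a washer jig

### The arm

A 7-joint arm with a two-finger parallel gripper is mounted at the origin on the work surface. World frame = base frame: x ahead of the robot, y to its left, z up, the work surface at z = 0. Lengths are in m, angles in rad, forces in N, time in s.
With the tool pointing down it reaches from about 0.425 to 0.925 m from the base axis. Payload 6.8 kg.
Tool frame: the origin (TCP) lies on the mounting face of the last link; the fingertips stand 173 mm ahead of it and the grasp point (between the pads) lies 155 mm ahead of it; z points along the fingers, y is the line along which they close (so a half turn about z gives the same grasp; the last joint's range is limited). The gripper opens to 85 mm and grips with 20 to 120 N. Pads are 22 mm wide; open, the fingers measure 114 mm over their backs; the gripper's body (76 mm by 85 mm) begins 54 mm behind the grasp point. The pads swing forward as they close: fully open they stand 13 mm farther back than shut.
Start: joints at [0.997, 0.477, 0.022, 1.555, -0.011, 1.109, -0.083], TCP at [0.303, -0.603, 0.405] pointing down, gripper open.
Joint ranges: [-2.96, 2.96], [-0.34, 2.1], [-1.41, 1.46], [0.24, 2.44], [-1.37, 4.51], [0.17, 1.92], [-2.96, 2.96]. Speed limits (rad/s): [2.39, 2.39, 3.14, 3.14, 3.14, 3.14, 3.14].

### API

Orientations are given as a unit quaternion [w, x, y, z].
In Python, from station import bot gives the robot as it stands. The module is installed in compiled form; this text tells all that it offers.
- The arm moves only by the shell command python3 -m pendant 'ROWS' [FORCE]. ROWS is JSON, a list of rows, each a list of 5 numbers: the finger opening in m, from 0 to 0.0854, then the shift along the tool's x, y, z in m, then the turn about the tool's z in degrees. In form: [[jaw, x, y, z, yaw], ...]. A call has 1 to 12 rows; each row shifts and turns the commanded pose from where the row before left it, along the tool's axes as they then stand; what a row does not reach is not made up. A row lasts 1/12 s, in which the tool goes at most 41.7 mm and 7.16 degrees, less where a joint would pass 70% of its speed; a pose out of reach is approached as far as the arm can. A call with a gripper value outside its range is refused whole. The fingers move at their own pace and stop on an object; FORCE is the grip in N (left out, the last holds). Time passes only in rows, so rows that do not move let the fingers close. It gives the time, the measured TCP pose, the force, the opening and the grip force at its end, in the units of the state.
- bot.get_obs(): the state, without advancing time (a new reading comes with each control period).
- bot.read_camera(name): name is "scene" or "top"; returns (picture, depth): 480x640x3 uint8, blue, green, red; 480x640 float32, m along the optical axis (not along the pixel's ray), 0 where there is no reading.
- bot.camera_model(name): a dict with "intrinsics" (3x3 intrinsics, pixels), "R" (3x3) and "t" (3): a world point X has camera coordinates R X + t. Camera axes: x right, y down, z forward; pixel columns grow to the right and rows downward; lengths in m; the calibration is good to about 2 mm. A picture is of the moment at which its call begins. camera_model takes no time and is no camera call.
- bot.hand_in(): hands the job in; it is judged then, once.
Trained networks look in the newest picture that a camera, given by its name, has taken for a name from the list of things; names that differ only in an ending like _2 or _b are one class to them, and where a whole thing is asked for, a point or a joint stands for the part that bears it (a point fixed in the world has none). Each returns a list of dicts, best first, with "score" (0 to 1); they miss things now and then, are a little off and sometimes report something else, mostly with a low value. They report only what shows in the picture. A call takes as long as a camera call.
- bot.boxes_of(name, camera): "at" ([column, row] in pixels, amid what is visible of it).
- bot.trace(name, camera): "mask" (480x640 bool, what is visible of it) and "at" ([column, row] in pixels, amid what is visible of it).
- bot.pinpoint(name, camera): "at" ([column, row] in pixels: a listed point, or the origin of a listed thing).
The state is a dict: "t": time; "q": joint angles; "joint_vel": joint speeds; "joint_torque": joint torques, N m; "eef_pos": TCP position; "tool_rot": TCP orientation; "contact_force": force on the tool from outside, world axes, zero at the start; "torque": the same for the moment, N m; "gripper_width": opening from 0.0 (shut) to 1.0 (fully open); "grasp_force": force on a finger pad.
Only numpy, scipy, OpenCV 4.12 (cv2) and the standard library are available. Lean on these libraries where they do the work, as an engineer would, in place of code of your own. Each camera call takes 0.05 s, during which the arm holds its last target. There are 200 camera calls.

### The job

Five lock washers lie in the jig under orange keeper flaps that stand half open. With the fingertips only, stroke lightly along the row, starting at the end with the white bar, so that the flaps are laid down flat one after another in that order. Grasp and lift nothing, do not shove the jig out of place, and leave the tools and parts around it undisturbed.

Things in the scene. Friction and masses are not known exactly. Their poses are not given: they have to be found in the camera images.
- jig: loose dark steel plate 240 (x) x 120 (y) x 10 mm, about 1.8 kg, slides if pushed sideways with some 10 N; origin: centre of its underside. On it an arched row (radius 170 mm, bulging to +y, pitch 44 mm) of five pads 34 x 30 mm, a lock washer on each, and over it an orange flap hinged at the end nearer the white bar. The row runs along +x from the white bar painted at the -x edge.
- flap1 (a joint): orange keeper flap 1 (the first, next to the white bar), 30 mm long, 20 mm wide, 2.5 mm thick; angle in rad: 0 = lying flat on its washer, larger = its free end stands up higher; starts about 0.35 to 0.75. No spring: light friction hinge (0.005 N m), stays where left; 1 to 2 N at mid-length lays it down. Top of a flat flap: 20.5 mm above the bench
- flap1_hinge (a point): middle of flap 1's hinge pin, at mid-thickness of the flap, 1.25 mm below the top of the flat flap (19.25 mm above the bench)
- flap1_tip (a point): middle of flap 1's free edge, 30 mm from its hinge, at mid-thickness; moves with the flap. The horizontal direction from the hinge to it is the direction of the row here
- flap2 (a joint): orange keeper flap 2 (number 2 from the white bar), 30 mm long, 20 mm wide, 2.5 mm thick; angle in rad: 0 = lying flat on its washer, larger = its free end stands up higher; starts about 0.35 to 0.75. No spring: light friction hinge (0.005 N m), stays where left; 1 to 2 N at mid-length lays it down. Top of a flat flap: 20.5 mm above the bench
- flap2_hinge (a point): middle of flap 2's hinge pin, at mid-thickness of the flap, 1.25 mm below the top of the flat flap (19.25 mm above the bench)
- flap2_tip (a point): middle of flap 2's free edge, 30 mm from its hinge, at mid-thickness; moves with the flap. The horizontal direction from the hinge to it is the direction of the row here
- flap3 (a joint): orange keeper flap 3 (number 3 from the white bar), 30 mm long, 20 mm wide, 2.5 mm thick; angle in rad: 0 = lying flat on its washer, larger = its free end stands up higher; starts about 0.35 to 0.75. No spring: light friction hinge (0.005 N m), stays where left; 1 to 2 N at mid-length lays it down. Top of a flat flap: 20.5 mm above the bench
- flap3_hinge (a point): middle of flap 3's hinge pin, at mid-thickness of the flap, 1.25 mm below the top of the flat flap (19.25 mm above the bench)
- flap3_tip (a point): middle of flap 3's free edge, 30 mm from its hinge, at mid-thickness; moves with the flap. The horizontal direction from the hinge to it is the direction of the row here
- flap4 (a joint): orange keeper flap 4 (number 4 from the white bar), 30 mm long, 20 mm wide, 2.5 mm thick; angle in rad: 0 = lying flat on its washer, larger = its free end stands up higher; starts about 0.35 to 0.75. No spring: light friction hinge (0.005 N m), stays where left; 1 to 2 N at mid-length lays it down. Top of a flat flap: 20.5 mm above the bench
- flap4_hinge (a point): middle of flap 4's hinge pin, at mid-thickness of the flap, 1.25 mm below the top of the flat flap (19.25 mm above the bench)
- flap4_tip (a point): middle of flap 4's free edge, 30 mm from its hinge, at mid-thickness; moves with the flap. The horizontal direction from the hinge to it is the direction of the row here
- flap5 (a joint): orange keeper flap 5 (the last), 30 mm long, 20 mm wide, 2.5 mm thick; angle in rad: 0 = lying flat on its washer, larger = its free end stands up higher; starts about 0.35 to 0.75. No spring: light friction hinge (0.005 N m), stays where left; 1 to 2 N at mid-length lays it down. Top of a flat flap: 20.5 mm above the bench
- flap5_hinge (a point): middle of flap 5's hinge pin, at mid-thickness of the flap, 1.25 mm below the top of the flat flap (19.25 mm above the bench)
- flap5_tip (a point): middle of flap 5's free edge, 30 mm from its hinge, at mid-thickness; moves with the flap. The horizontal direction from the hinge to it is the direction of the row here
- bushing: steel flanged bushing, 34 mm wide at the foot, 24 mm above, 36 mm high, standing loose on the jig's plate inside the bend of the row, 40 mm to the -y side of the jig's middle; origin at the centre of its underside; leave alone
- screwdriver: screwdriver with a yellow handle, lying on the bench beside the jig on its +y side; leave alone
- stem: black handlebar stem, about 116 x 44 x 38 mm, lying on the bench beside the jig on its -y side; origin under its middle; leave alone
- wrench: steel wrench lying on the bench to the robot's left; leave alone
- tin: open red tin box 100 x 75 x 45 mm, far left; leave alone
- jar: white jar with a blue lid, 60 mm wide, 75 mm high, far right; leave alone

How it is judged:
On the way, in this order (a step that is already met when the one before it is completed fails the run):
1. flap 1 laid flat, flap 2 not yet (value of joint flap1 below 0.12 rad).
2. flap 2 laid flat, flap 3 not yet (value of joint flap2 below 0.12 rad).
3. flap 3 laid flat, flap 4 not yet (value of joint flap3 below 0.12 rad).
4. flap 4 laid flat, flap 5 not yet (value of joint flap4 below 0.12 rad).
5. flap 5 laid flat (value of joint flap5 below 0.12 rad).
At the end, for the whole second after the job is handed in: all five flaps lie flat (each under 0.12 rad, about 4 mm at the free edge), the jig is at rest within 20 mm of where it lay, and every other part is within 20 mm of where it lay (value of joint each of flap1, flap2, flap3, flap4, flap5 below 0.12 rad and distance of each of jig, bushing, screwdriver, stem, wrench, tin, jar from where it was at the start of the episode below 0.02 m and linear speed of jig below 0.02 m/s); the robot touches nothing.
It fails at once if the jig is shoved more than 20 mm (distance of jig from where it was at the start of the episode above 0.02 m).
It fails at once if the jig is lifted (10 mm) or tipped (0.1 rad) (height (world z) of jig above 0.01 m or angle between jig's own z axis and vertical above 0.1 rad).
It fails at once if a flap is lifted up beyond 0.95 rad (value of joint any of flap1, flap2, flap3, flap4, flap5 above 0.95 rad).
It fails at once if the fingers press on the jig with more than 30 N (contact force between the fingers and jig above 30 N).
It fails at once if another tool or part is moved more than 20 mm (distance of any of bushing, screwdriver, stem, wrench, tin, jar from where it was at the start of the episode above 0.02 m).
It also fails if it takes over 43 s, if anything falls off the work surface, if the arm or the gripper's body presses on something with over 40 N, if the wrist force passes 120 N, or if a joint passes its speed limit or range.

## Working session

There is one attempt and no reset: what is moved stays moved. The work goes in short steps, Python scripts to look and compute and a shell command to move; the robot and the scene stay as the last step left them, time stands still between calls to the robot, and variables do not carry over. Pictures are saved under pics/ and viewed, at most 10 in all, crops included, and the job is handed in when it is done.

```bash
mkdir -p pics
cat > h.py <<'E'
import numpy as np, cv2
from station import bot
def ray(cam,px,z):
    m=bot.camera_model(cam);K=np.array(m["intrinsics"]);R=np.array(m["R"]);t=np.array(m["t"])
    d=R.T@np.linalg.solve(K,[px[0],px[1],1.]);c=-R.T@t
    return c+d*(z-c[2])/d[2]
E
python3 - <<'E'
from h import *
o=bot.get_obs();print(o["t"],o["eef_pos"],o["tool_rot"],o["gripper_width"])
for c in("top","scene"):
    im,d=bot.read_camera(c);cv2.imwrite(f"pics/{c}0.png",im)
    m=bot.camera_model(c);print(c,-np.array(m["R"]).T@m["t"])
    for i in range(1,6):
        for p in("hinge","tip"):
            r=bot.pinpoint(f"flap{i}_{p}",c)
            print(i,p,[(np.round(x["at"],1),round(x["score"],2),np.round(ray(c,x["at"],.01925 if p=="hinge" else .033),4)) for x in r[:2]])
    r=bot.pinpoint("jig",c);print("jig",[(x["at"],x["score"],ray(c,x["at"],0.)) for x in r[:2]])
print(bot.get_obs()["t"])
E
```

```text
0.0 [ 0.3030768  -0.60283047  0.40371281] [-8.82162712e-04  9.72996452e-01  2.30818224e-01 -2.72169329e-04] 1.000641716493359
top [0.42596681 0.02547726 1.10938655]
1 hinge [(array([423.4, 219.3]), 0.68, array([ 0.5832, -0.2218,  0.0192])), (array([384.7, 263.1]), 0.52, array([ 0.4811, -0.1284,  0.0192]))]
1 tip [(array([375.5, 253.2]), 0.69, array([ 0.5034, -0.1058,  0.033 ]))]
2 hinge [(array([374.8, 248.4]), 0.44, array([ 0.5156, -0.106 ,  0.0192]))]
2 tip [(array([366.2, 238.5]), 0.56, array([ 0.5376, -0.085 ,  0.033 ])), (array([360.7, 203.4]), 0.45, array([ 0.6197, -0.0737,  0.033 ]))]
3 hinge [(array([363.1, 232.9]), 0.61, array([ 0.5522, -0.0794,  0.0192])), (array([327.1, 242. ]), 0.36, array([0.5316, 0.0051, 0.0192]))]
3 tip [(array([359.8, 219.9]), 0.67, array([ 0.581, -0.071,  0.033]))]
4 hinge [(array([357.3, 214.4]), 0.51, array([ 0.5961, -0.0665,  0.0192]))]
4 tip [(array([359.5, 202.7]), 0.66, array([ 0.6214, -0.071 ,  0.033 ]))]
5 hinge [(array([362.2, 193.3]), 0.47, array([ 0.6463, -0.079 ,  0.0192]))]
5 tip [(array([359.9, 213.1]), 0.69, array([ 0.5969, -0.0715,  0
[... 594 characters left out ...]
 array([ 0.5286, -0.0822,  0.033 ]))]
3 hinge [(array([289.3, 263.4]), 0.48, array([ 0.5435, -0.0849,  0.0192]))]
3 tip [(array([327.6, 258.2]), 0.62, array([ 0.578 , -0.0166,  0.033 ])), (array([300. , 263.4]), 0.39, array([ 0.5694, -0.0724,  0.033 ]))]
4 hinge [(array([308.4, 277.5]), 0.42, array([ 0.6007, -0.0688,  0.0192])), (array([310.8, 278.8]), 0.35, array([ 0.6063, -0.0663,  0.0192]))]
4 tip []
5 hinge [(array([314.3, 289.6]), 0.54, array([ 0.638 , -0.0735,  0.0192]))]
5 tip [(array([446.3, 188.7]), 0.72, array([0.4568, 0.3572, 0.033 ])), (array([316.3, 292.5]), 0.55, array([ 0.6616, -0.0801,  0.033 ]))]
jig [([286.6, 282.9], 0.8, array([ 0.57543702, -0.10480753,  0.        ]))]
1.2
```

Run:
```python
from h import *
a=cv2.imread("pics/top0.png")[150:300,290:490];b=cv2.imread("pics/scene0.png")[210:360,180:380]
cv2.imwrite("pics/c.png",np.vstack([cv2.resize(x,None,fx=2,fy=2,interpolation=cv2.INTER_CUBIC) for x in(a,b)])) if 0 else cv2.imwrite("pics/c.png",np.hstack([cv2.resize(x,(400,300),interpolation=cv2.INTER_CUBIC) for x in(a,b)]))
cv2.imwrite("pics/d.png",np.vstack([cv2.resize(cv2.imread("pics/top0.png")[170:275,330:430],(560,588))]))
# fit: jig pose from hinge points; row arc
R=.17;th=2*np.arcsin(.022/R);k=np.arange(-2,3)
H0=[[.4811,-.1284],[.5156,-.106],[.5522,-.0794],[.5961,-.0665],[.6463,-.079]]
from scipy.optimize import least_squares
# pad centre at arc angle k*th, hinge 15mm back along tangent
def hp(p,s):
    x,y,g=p;a=k*th
    c=np.c_[R*np.sin(a),R*np.cos(a)]+s*np.c_[np.cos(a),-np.sin(a)]
    M=np.array([[np.cos(g),-np.sin(g)],[np.sin(g),np.cos(g)]])
    return c@M.T+[x,y]
T0=[[.5034,-.1058],[.5376,-.085],[.581,-.071],[.6214,-.071],[.668,-.0793]]
f=lambda p:(hp(p,-.015)-H0).ravel()
r=least_squares(f,[.57,-.24,0.2],loss="soft_l1",f_scale=.003);print(r.x,np.round(f(r.x).reshape(5,2)*1e3,1));print(np.round(hp(r.x,-.015),4));print(np.round(hp(r.x,.015),4))
im,d=bot.read_camera("top")
m=bot.camera_model("top");K=np.array(m["intrinsics"]);Rm=np.array(m["R"]);t=np.array(m["t"]);print(K[0,0])
hsv=cv2.cvtColor(im,cv2.COLOR_BGR2HSV);mk=(hsv[...,0]<22)&(hsv[...,0]>5)&(hsv[...,1]>140)&(hsv[...,2]>90)
v,u=np.nonzero(mk);s=(u>330)&(u<430)&(v>170)&(v<275);u,v=u[s],v[s]
n,l,st,ce=cv2.connectedComponentsWithStats(mk.astype(np.uint8))
for i in range(1,n):
    if st[i,4]<15: continue
    vv,uu=np.nonzero(l==i);z=d[vv,uu];X=(np.linalg.solve(K,np.array([uu*z,vv*z,z]))-t[:,None]).T@Rm
    print(st[i],np.round(ce[i],1),np.round(np.median(X,0),4),np.round(np.percentile(X[:,2],[5,95]),3))
```

```text
[ 0.60809029 -0.24312179  0.23165124] [[ 0.1 -0.7]
 [-0.9  5.7]
 [ 2.3 -1.7]
 [ 1.7 -6.3]
 [-4.4  3.2]]
[[ 0.4812 -0.1291]
 [ 0.5147 -0.1003]
 [ 0.5545 -0.0811]
 [ 0.5978 -0.0728]
 [ 0.6419 -0.0758]]
[[ 0.5031 -0.1086]
 [ 0.5411 -0.0861]
 [ 0.5837 -0.0742]
 [ 0.6278 -0.0736]
 [ 0.6707 -0.0843]]
469.38304627976214
[358 183  11  13 104] [362.9 189.2] [ 0.6543 -0.0801  0.0272] [0.02  0.034]
[356 202   9  12 101] [360.3 207.7] [ 0.6101 -0.0728  0.0257] [0.02  0.032]
[358 221  10  12  91] [362.7 226.4] [ 0.5666 -0.0781  0.0289] [0.022 0.036]
[365 238  11  13  88] [369.9 244.1] [ 0.5251 -0.0939  0.0287] [0.02  0.036]
[376 254  12  12  82] [381.4 259.3] [ 0.4897 -0.119   0.0298] [0.021 0.038]
```

View pics/c.png

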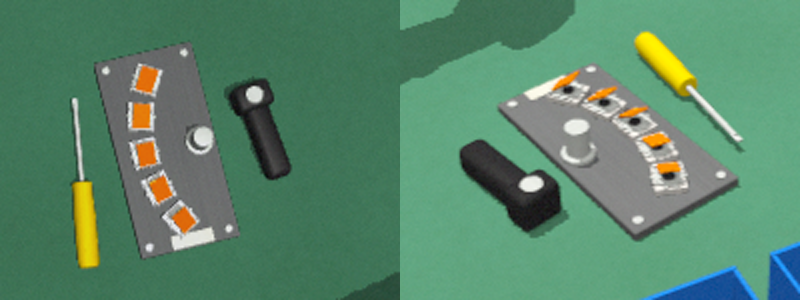

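View pics/d.png

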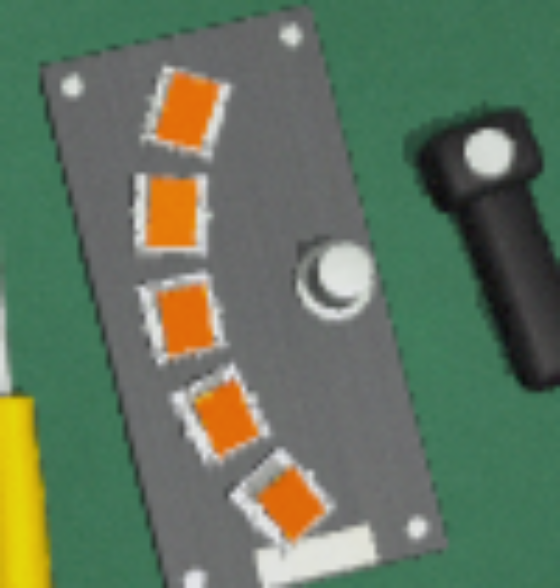

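```bash
cat >> h.py <<'E'
from scipy.optimize import least_squares
R=.17;th=2*np.arcsin(.022/R);k=np.arange(-2,3)
def hp(p,s):
    x,y,g=p;a=k*th;s=np.ones(5)*s
    c=np.c_[R*np.sin(a),R*np.cos(a)]+s[:,None]*np.c_[np.cos(a),-np.sin(a)]
    M=np.array([[np.cos(g),-np.sin(g)],[np.sin(g),np.cos(g)]])
    return c@M.T+[x,y]
C=np.array([[.4897,-.119],[.5251,-.0939],[.5666,-.0781],[.6101,-.0728],[.6543,-.0801]])
E
python3 - <<'E'
from h import *
al=np.array([.67,.58,.6,.36,.47])
f=lambda p:(hp(p,-.015+.015*np.cos(al))-C).ravel()
r=least_squares(f,[.6,-.24,.2]);p=r.x;print(p,np.round(f(p)*1e3,1))
H=hp(p,-.015);print(np.round(H,4),np.round(p[2]-k*th,3))
o=bot.get_obs();q=o["tool_rot"]
from scipy.spatial.transform import Rotation as Ro
M=Ro.from_quat(np.r_[q[1:],q[0]]).as_matrix();print(M.round(4))
g=p[2]+2*th
start=H[0]-.025*np.array([np.cos(g),np.sin(g)]);print("start",start,"yaw deg needed",np.degrees(np.arctan2(M[1,0],M[0,0])-g))
print("shift tool",M.T@(np.r_[start,.25]-o["eef_pos"]))
E
```

```text
[ 0.60603668 -0.242972    0.22194928] [-0.8 -0.7  0.   0.5 -0.5  0.4  1.4 -0.3 -0.   0.2]
[[ 0.4802 -0.1277]
 [ 0.514  -0.0992]
 [ 0.554  -0.0804]
 [ 0.5974 -0.0725]
 [ 0.6415 -0.076 ]] [ 0.741  0.482  0.222 -0.038 -0.297]
[[ 0.8935  0.4491  0.    ]
 [ 0.4491 -0.8935 -0.    ]
 [ 0.      0.     -1.    ]]
start [ 0.46176536 -0.14455562] yaw deg needed -15.771361015718137
shift tool [ 0.34763844 -0.33847864  0.1546902 ]
```

```bash
python3 -m pendant '[[0,0.029,-0.0282,0,0],[0,0.029,-0.0282,0,0],[0,0.029,-0.0282,0,0],[0,0.029,-0.0282,0,0],[0,0.029,-0.0282,0,0],[0,0.029,-0.0282,0,0],[0,0.029,-0.0282,0,0],[0,0.029,-0.0282,0,0],[0,0.029,-0.0282,0,0],[0,0.029,-0.0282,0,0],[0,0.029,-0.0282,0,0],[0,0.029,-0.0282,0,0]]' 20
python3 -m pendant '[[0,0,0,0.03,-5.3],[0,0,0,0.03,-5.3],[0,0,0,0.03,-5.2],[0,0,0,0.03,0],[0,0,0,0,0],[0,0,0,0,0]]'
cat > st.py <<'E'
from h import *
from scipy.spatial.transform import Rotation as Ro
o=bot.get_obs();q=o["tool_rot"];M=Ro.from_quat(np.r_[q[1:],q[0]]).as_matrix()
p=[.60603668,-.242972,.22194928]
H=hp(p,-.015);e=np.array(o["eef_pos"]);tip=e+.173*M[:,2]
print("t",o["t"],"eef",e.round(4),"tip",tip.round(4),"F",np.round(o["contact_force"],2),"w",o["gripper_width"])
h=np.arctan2(M[1,0],M[0,0]);print("heading",round(h,3),"tilt",M[:,2].round(4))
for i in range(5):
    a=p[2]-k[i]*th;d=tip[:2]-H[i];print(i+1,"along %.1f lat %.1f mm, head err %.1f deg"%(1e3*d@[np.cos(a),np.sin(a)],1e3*d@[-np.sin(a),np.cos(a)],np.degrees(h-a)))
E
python3 st.py
python3 - <<'E'
from h import *
im,d=bot.read_camera("scene");cv2.imwrite("pics/s1.png",cv2.resize(im[120:340,130:420],(725,550)))
E
```

```text
t: 2.25
eef_pos: [0.4623, -0.1426, 0.4051]
tool_rot: [0.0, 0.973, 0.231, 0.0]
contact_force: [0.2, -0.2, 0.6]
gripper_width: 0.002
grasp_force: 0.0
t: 2.75
eef_pos: [0.4617, -0.1444, 0.2841]
tool_rot: [-0.001, 0.932, 0.362, -0.001]
contact_force: [0.2, -0.3, 0.8]
gripper_width: 0.0
grasp_force: 0.0
t 2.75 eef [ 0.4617 -0.1444  0.2841] tip [ 0.4612 -0.1443  0.1111] F [ 0.17 -0.26  0.75] w 6.685920504797306e-05
heading 0.741 tilt [-3.e-03  9.e-04 -1.e+00]
1 along -25.2 lat 0.6 mm, head err -0.0 deg
2 along -67.6 lat -15.4 mm, head err 14.9 deg
3 along -104.5 lat -41.8 mm, head err 29.7 deg
4 along -133.4 lat -76.8 mm, head err 44.6 deg
5 along -152.4 lat -118.0 mm, head err 59.5 deg
```

View pics/s1.png

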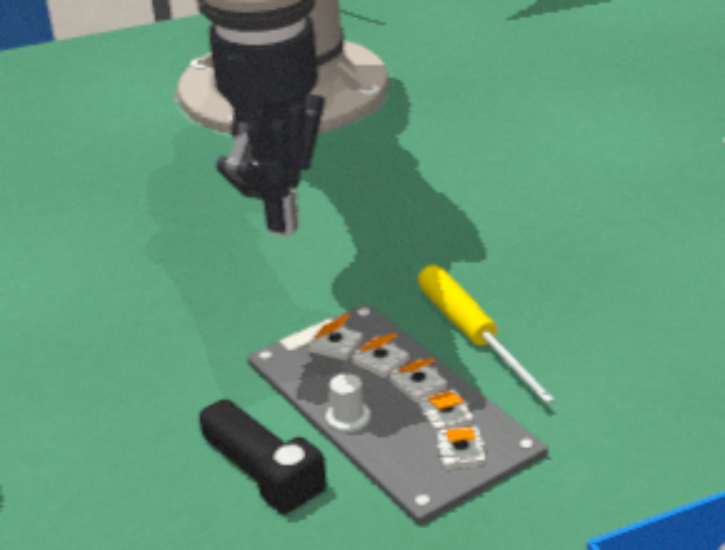

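```bash
python3 - <<'E'
from h import *
m=bot.camera_model("scene")
for z in(.098,.111,.124):
    c=np.array(m["R"])@[.4612,-.1443,z]+m["t"];u=np.array(m["intrinsics"])@c/c[2];print(z,u[:2], ((u[0]-130)/.4,(u[1]-120)/.4))
E
python3 -m pendant '[[0,0,0,0.03,0],[0,0,0,0.03,0],[0,0,0,0.02,0],[0,0,0,0.006,0],[0,0,0,0.001,0],[0,0,0,0,0],[0,0,0,0,0]]'; python3 st.py
```

```text
0.098 [243.99531079 217.29773114] (np.float64(284.9882769767656), np.float64(243.2443278561459))
0.111 [243.3822596  211.76399435] (np.float64(283.4556489992224), np.float64(229.40998588394442))
0.124 [242.76049063 206.15156615] (np.float64(281.9012265874657), np.float64(215.37891537721407))
t: 3.38
eef_pos: [0.4632, -0.1447, 0.1995]
tool_rot: [0.001, 0.932, 0.362, 0.001]
contact_force: [0.1, -0.2, 0.4]
gripper_width: -0.002
grasp_force: 0.0
t 3.3833 eef [ 0.4632 -0.1447  0.1995] tip [ 0.4637 -0.1448  0.0265] F [ 0.08 -0.15  0.4 ] w -0.001609720944340439
heading 0.741 tilt [ 3.2e-03 -9.0e-04 -1.0e+00]
1 along -23.7 lat -1.5 mm, head err 0.0 deg
2 along -65.7 lat -17.1 mm, head err 14.9 deg
3 along -102.2 lat -43.0 mm, head err 29.8 deg
4 along -130.9 lat -77.3 mm, head err 44.6 deg
5 along -149.8 lat -117.8 mm, head err 59.5 deg
```

```bash
python3 -m pendant '[[0,0,0,0.0045,0],[0,0,0,0,0],[0,0.006,0,0,0],[0,0.006,0,0,0],[0,0.006,0,0,0],[0,0.006,0,0,0],[0,0.006,0,0,0],[0,0.006,0,0,0],[0,0.006,0,0,0],[0,0.005,0,0,0],[0,0,0,0,0]]'; python3 st.py
python3 - <<'E'
from h import *
im,d=bot.read_camera("scene");cv2.imwrite("pics/s2.png",cv2.resize(im[200:320,230:350],(600,600),interpolation=cv2.INTER_CUBIC))
E
```

```text
t: 4.3
eef_pos: [0.4973, -0.1128, 0.1939]
tool_rot: [0.001, 0.932, 0.362, -0.0]
contact_force: [-2.1, -1.8, 7.5]
gripper_width: -0.001
grasp_force: 4.1
t 4.3 eef [ 0.4973 -0.1128  0.1939] tip [ 0.4973 -0.113   0.0209] F [-2.06 -1.76  7.48] w -0.001049636540133664
heading 0.742 tilt [-4.0e-04 -1.4e-03 -1.0e+00]
1 along 22.5 lat -0.7 mm, head err 0.0 deg
2 along -21.2 lat -4.4 mm, head err 14.9 deg
3 along -62.5 lat -19.3 mm, head err 29.8 deg
4 along -98.6 lat -44.2 mm, head err 44.6 deg
5 along -127.1 lat -77.6 mm, head err 59.5 deg
```

View pics/s2.png

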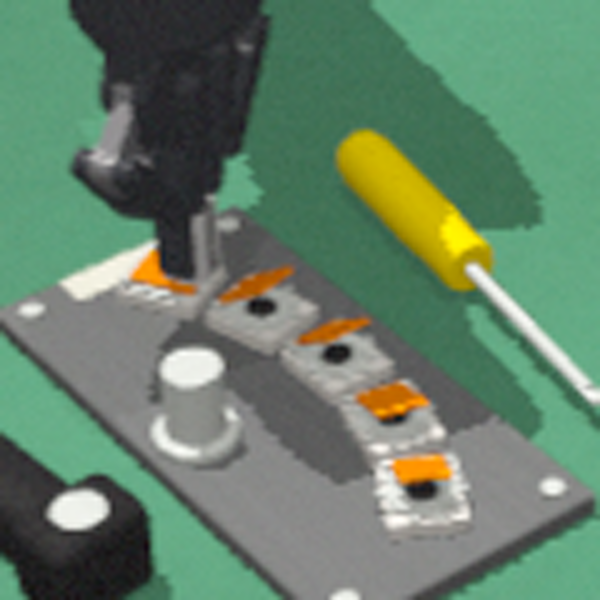

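```bash
python3 -m pendant '[[0,0,0,-0.0008,0],[0,0.006,0,0,3],[0,0.006,0,0,3],[0,0.006,0,0,3],[0,0.006,0,0,3],[0,0.006,0,0,2.9],[0,0.006,0,0,0],[0,0.006,0,0,0],[0,0.003,0,0,0],[0,0,0,0,0]]'; python3 st.py
python3 - <<'E'
from h import *
im,d=bot.read_camera("scene");cv2.imwrite("pics/s3.png",cv2.resize(im[200:320,230:350],(600,600),interpolation=cv2.INTER_CUBIC))
E
```

```text
t: 5.18
eef_pos: [0.535, -0.0873, 0.1941]
tool_rot: [-0.0, 0.971, 0.239, 0.001]
contact_force: [0.0, -0.7, 0.2]
gripper_width: 0.004
grasp_force: 0.3
t 5.1833 eef [ 0.535  -0.0873  0.1941] tip [ 0.5352 -0.0872  0.0211] F [ 0.01 -0.7   0.19] w 0.004320345720596889
heading 0.483 tilt [ 1.e-03  4.e-04 -1.e+00]
1 along 67.9 lat -7.2 mm, head err -14.8 deg
2 along 24.3 lat 0.9 mm, head err 0.1 deg
3 along -19.8 lat -2.5 mm, head err 15.0 deg
4 along -61.7 lat -17.0 mm, head err 29.9 deg
5 along -98.4 lat -41.8 mm, head err 44.7 deg
```

View pics/s3.png

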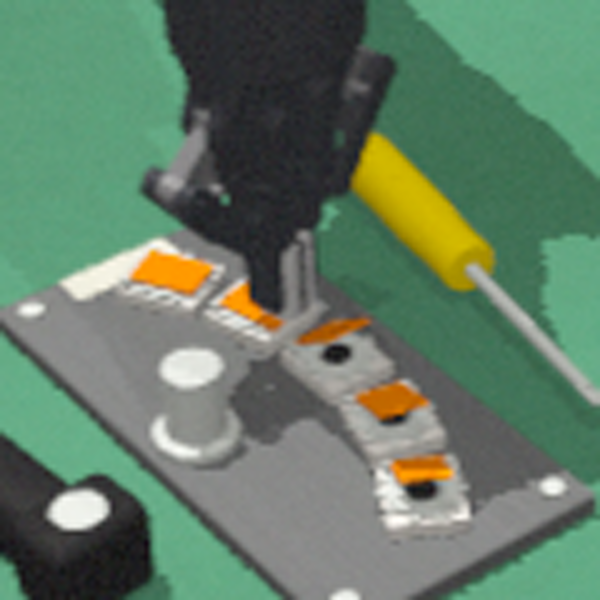

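```bash
python3 -m pendant '[[0,0.006,0,0,5],[0,0.006,0,0,5],[0,0.006,0,0,4.9],[0,0.006,0,0,0],[0,0.006,0,0,0],[0,0.006,0,0,0],[0,0.006,0,0,0],[0,0.002,0,0,0],[0,0,0,0,0]]'; python3 st.py
python3 - <<'E'
from h import *
im,d=bot.read_camera("scene");cv2.imwrite("pics/s4.png",cv2.resize(im[200:320,230:350],(600,600),interpolation=cv2.INTER_CUBIC))
E
```

```text
t: 5.98
eef_pos: [0.5768, -0.0752, 0.1941]
tool_rot: [-0.0, 0.994, 0.111, 0.001]
contact_force: [0.6, 0.9, 0.8]
gripper_width: 0.001
grasp_force: 0.6
t 5.9833 eef [ 0.5768 -0.0752  0.1941] tip [ 0.577  -0.0751  0.0211] F [0.58 0.85 0.8 ] w 0.0010464063714163705
heading 0.222 tilt [ 1.5e-03  3.0e-04 -1.0e+00]
1 along 106.9 lat -26.6 mm, head err -29.7 deg
2 along 67.0 lat -7.8 mm, head err -14.9 deg
3 along 23.7 lat 0.1 mm, head err -0.0 deg
4 along -20.3 lat -3.4 mm, head err 14.9 deg
5 along -61.9 lat -18.0 mm, head err 29.7 deg
```

View pics/s4.png

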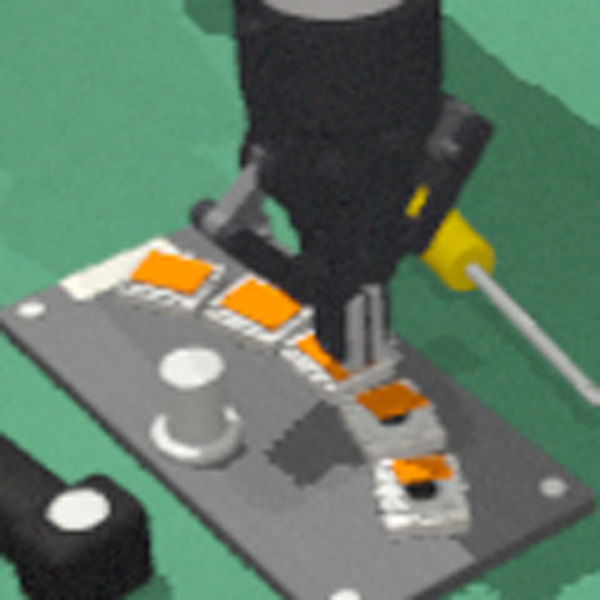

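Flaps 1–3 look flat, with 4 and 5 still up and the jig in place, so I go on the same way.

```bash
python3 -m pendant '[[0,0.006,0,0,4],[0,0.006,0,0,4],[0,0.006,0,0,4],[0,0.006,0,0,2.9],[0,0.006,0,0,0],[0,0.006,0,0,0],[0,0.006,0,0,0],[0,0.002,0,0,0],[0,0,0,0,0]]'; python3 st.py
python3 - <<'E'
from h import *
im,d=bot.read_camera("scene");cv2.imwrite("pics/s5.png",cv2.resize(im[200:320,230:350],(600,600),interpolation=cv2.INTER_CUBIC))
E
```

```text
t: 6.78
eef_pos: [0.62, -0.0734, 0.1941]
tool_rot: [-0.0, 1.0, -0.019, 0.0]
contact_force: [0.1, 0.9, 2.7]
gripper_width: 0.004
grasp_force: 0.9
t 6.7833 eef [ 0.62   -0.0734  0.1941] tip [ 0.6201 -0.0734  0.0211] F [0.15 0.87 2.68] w 0.0044187763832949315
heading -0.039 tilt [ 5.e-04  0.e+00 -1.e+00]
1 along 139.8 lat -54.4 mm, head err -44.7 deg
2 along 106.0 lat -26.2 mm, head err -29.8 deg
3 along 66.0 lat -7.7 mm, head err -14.9 deg
4 along 22.7 lat -0.0 mm, head err -0.1 deg
5 along -21.2 lat -3.8 mm, head err 14.8 deg
```

View pics/s5.png

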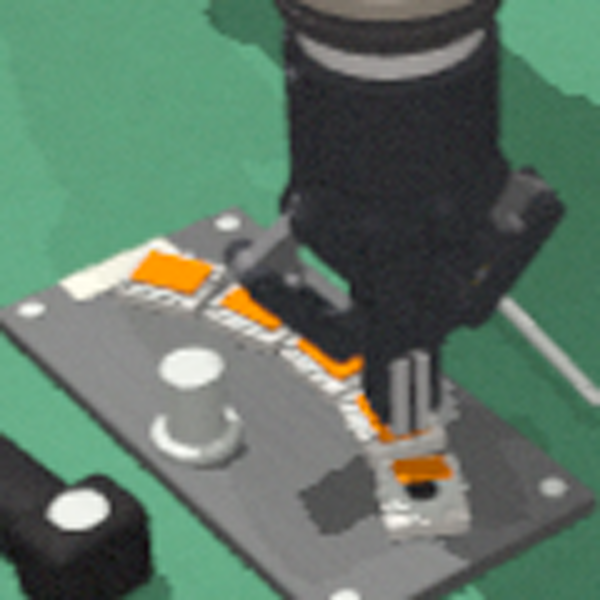

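Flap 4 is down. Flap 5, at about (420,468), is the only one still up. I'll stroke it, then rise straight up and swing clear.

```bash
python3 -m pendant '[[0,0.006,0,0,4],[0,0.006,0,0,4],[0,0.006,0,0,4],[0,0.006,0,0,2.8],[0,0.006,0,0,0],[0,0.006,0,0,0],[0,0.006,0,0,0],[0,0.004,0,0,0],[0,0,0,0,0]]'; python3 st.py|head -1
python3 -m pendant '[[0,0,0,-0.01,0],[0,0,0,-0.03,0],[0,0,0,-0.04,0],[0,0,0,-0.04,0],[0,0,0,-0.04,0],[0,0,0.04,0,0],[0,0,0.04,0,0],[0,0,0.04,0,0],[0,0,0.04,0,0],[0,0,0.04,0,0],[0,0,0,0,0],[0,0,0,0,0]]'
python3 - <<'E'
from h import *
im,d=bot.read_camera("scene");cv2.imwrite("pics/s6.png",cv2.resize(im[200:320,230:350],(600,600),interpolation=cv2.INTER_CUBIC))
im,d=bot.read_camera("top")
m=bot.camera_model("top");K=np.array(m["intrinsics"]);Rm=np.array(m["R"]);t=np.array(m["t"])
hsv=cv2.cvtColor(im,cv2.COLOR_BGR2HSV);mk=(hsv[...,0]<22)&(hsv[...,0]>5)&(hsv[...,1]>140)&(hsv[...,2]>90)
n,l,st,ce=cv2.connectedComponentsWithStats(mk.astype(np.uint8))
for i in range(1,n):
    if st[i,4]<15: continue
    vv,uu=np.nonzero(l==i);z=d[vv,uu];X=(np.linalg.solve(K,np.array([uu*z,vv*z,z]))-t[:,None]).T@Rm
    print(st[i],np.round(np.median(X,0),4),np.round(np.percentile(X[:,2],[5,95]),4))
r=bot.pinpoint("jig","top");print("jig",[(x["at"],x["score"]) for x in r[:2]])
E
```

```text
t: 7.58
eef_pos: [0.6647, -0.0833, 0.1941]
tool_rot: [-0.0, 0.989, -0.148, 0.0]
contact_force: [0.1, 0.1, 3.2]
gripper_width: -0.002
grasp_force: 1.7
t 7.5833 eef [ 0.6647 -0.0833  0.1941] tip [ 0.6648 -0.0833  0.0211] F [0.12 0.14 3.24] w -0.0015774239186798608
t: 8.58
eef_pos: [0.604, -0.2783, 0.3545]
tool_rot: [0.001, 0.989, -0.151, 0.0]
contact_force: [0.8, 0.5, -0.1]
gripper_width: 0.004
grasp_force: 0.0
[358 183  11  13 100] [ 0.6567 -0.0809  0.0199] [0.0164 0.0226]
[356 202   9  12 106] [ 0.6116 -0.0733  0.0196] [0.0157 0.0233]
[357 220  11  13  99] [ 0.5685 -0.0771  0.0199] [0.0165 0.0239]
[363 237  12  14  98] [ 0.5271 -0.0926  0.0204] [0.0162 0.0239]
[374 252  13  14  98] [ 0.4908 -0.1178  0.0197] [0.0161 0.0229]
jig [([373.8, 226.4], 0.69)]
```

View pics/s6.png

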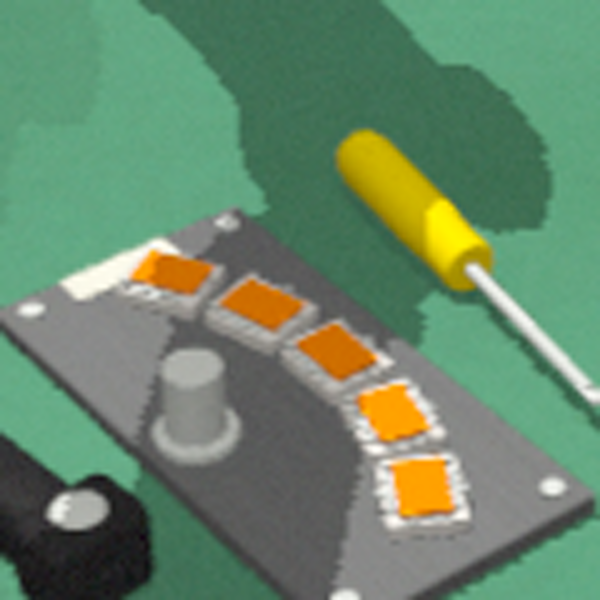

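The picture shows all five flaps flat, from (175,272) to (425,488). The depth readings put each at about 20 mm, and the jig and the parts near it have not moved.

```bash
python3 -c "
from station import bot
print(bot.hand_in())"
```

```text
the job is handed in; nothing more can be done
None
```

I laid all five flaps flat in order from the white bar and handed the job in at about 8.7 s; the last pictures showed the jig and the parts near it where they were, but the hand-in returned no verdict.

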